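Hold a glued carton in the bench lever press

ROBOT

A 7-joint arm with a two-finger parallel gripper is mounted at the origin on the work surface. World frame = base frame: x ahead of the robot, y to its left, z up, the work surface at z = 0. Lengths are in m, angles in rad, forces in N, time in s.
With the tool pointing down it reaches from about 0.425 to 0.8 m from the base axis. Payload 8.3 kg.
Tool frame: the origin (TCP) lies at the very end of the fingers, on their centre line; the grasp point (between the pads) lies 19 mm behind it (arm.grasp_offset is the distance from the TCP to the grasp point, in m); x points along the fingers, y is the direction in which the jaws open and shut, and the axes are right-handed (so a half turn about x gives the same grasp; the last joint's range is limited). The gripper opens to 85 mm and grips with 20 to 120 N. Pads are 22 mm wide; open, the fingers measure 114 mm over their backs; the gripper's body (76 mm by 85 mm) begins 54 mm behind the grasp point. The pads swing forward as they close: fully open they stand 13 mm farther back than shut.
Start: joints at [1.187, 0.383, 0.016, 1.37, -0.006, 1.388, -0.046], TCP at [0.197, -0.593, 0.231] pointing down, gripper open.
Joint ranges: [-2.95, 2.95], [-0.25, 2.06], [-1.52, 1.56], [0.18, 2.33], [-1.44, 4.58], [0.02, 2.06], [-3.01, 3.01]. Speed limits (rad/s): [2.39, 2.39, 3.01, 3.01, 3.14, 3.14, 3.14].

INTERFACE

Orientations are given as a rotation vector (axis times angle).
In Python, from plant import readout, vision, sign_off, arm gives the robot as it stands.
- The arm moves only by the tool step_arm, never from a script. Its argument "motion" is a list of rows, each a list of 7 numbers: the finger opening in mm, from 0 to 85.4, then the shift along the tool's x, y, z in units of 25 mm (1.0 is 25 mm), then the turn, a rotation vector about the tool's x, y, z in units of 6 degrees (1.0 is 6 degrees). A call has 1 to 5 rows; each row is the pose to reach, as a shift and turn from the pose commanded when the call began, along the tool's axes at that moment; what a row does not reach only later rows make up. A row lasts 1/10 s, in which the tool goes at most 50 mm and 8.59 degrees, less where a joint would pass 70% of its speed; a pose out of reach is approached as far as the arm can. A call with a gripper value outside its range is refused whole. The fingers move at their own pace and stop on an object; the grip force is fixed at half the most. Time passes only in rows, so rows that repeat a pose let the fingers close. It gives the time, the measured TCP pose, the force and the opening at its end, in the units of the state.
- readout.get_state(): the state, without advancing time (a new reading comes with each control period).
- vision.camera(name): name is "side" or "top"; returns a dict with "img" (420x560x3 uint8, red, green, blue), "z_map" (420x560 float32, m along the optical axis (not along the pixel's ray), 0 where there is no reading), "camera_matrix" (3x3 intrinsics, pixels), "extrinsics" (4x4, takes a point from world to camera coordinates). Camera axes: x right, y up, looking along -z (the intrinsics and any distortion apply to the point x, -y, -z); pixel columns grow to the right and rows downward; lengths in m; the calibration is good to about 2 mm. A picture is of the moment at which its call begins.
- sign_off(): hands the job in, once; it reports no verdict.
The state is a dict: "time": time; "q": joint angles; "dq": joint speeds; "joint_efforts": joint torques, N m; "ee_pos": TCP position; "tool_rot": TCP orientation; "ft_force": force on the tool from outside, world axes, zero at the start; "moment": the same for the moment, N m; "grip_width": finger opening in m.
Only numpy, scipy, OpenCV 4.12 (cv2) and the standard library are available. Lean on these libraries where they do the work, as an engineer would, in place of code of your own. Each camera call takes 0.05 s, during which the arm holds its last target.

TASK

Put the small glued carton, flap end first, into the guide of the bench lever press, flat and fully home against the back stop, under the rubber foot. Then push the lever down by its round palm disc until its pointer stands between the two ribs on the scale plate, never pushing it well past the lower rib (that crushes the carton), and keep it there for three seconds so that the glue takes; the program finishes while still holding the lever down there. Leave the tape roll and the taped box where they are.

Things in the scene. Friction and masses are not known exactly. Their poses are not given: they have to be found in the camera images.
- press: Bench lever press, bolted down; place and yaw vary. Origin on the table under the middle of the guide: +x runs into the guide, away from its open mouth (roughly away from the robot), +y across from lever pivot to palm disc, z up. 'Press frame' below, in mm. Grey L-shaped base plate 6 thick: x -100 to 85 for y -115 to 50, x 0 to 85 for y 50 to 220; the carton rests on it.
- stop (a point): Foot of the back stop's face, middle of the guide: press frame (60, 0, 6). The stop is 30 high, across x = 60. Guide: two steel rails 12 high on the plate, inner faces at y = +-33, x 0 to 60, flared lead-ins from x = -26 to 0 (mouth about 75 wide).
- carton: Loose rigid cardboard carton 150 (x) by 60 (y) by 48 high, 50 at its flap end; 0.12 to 0.24 kg. Origin: centre of underside; +x points to the flap end, where a pale patch 50 long lies on top. Starts flat, right (-y) of the press, flap end roughly away from the robot. Home: press frame (-15, 0, 6), same yaw. Held across its width 25 to 35 behind its middle, the gripper clears the lever bar; or push it.
- flap_end (a point): Point on the carton: middle of the lower edge of its flap-end face (75 ahead of the carton's origin along its +x). Home: press frame (60, 0, 6).
- pivot (a point): Lever pivot, axis along x: press frame (35, -90, 105), between cheeks at x 17 to 53 that reach up to z = 121. The steel lever bar, 16 wide (x 27 to 43) and 14 thick, crosses over the guide towards +y; at rest it rises: its axis at z = 127 over y = 0, 162 at the palm disc.
- lever (a joint): Lever angle, rad: 0 at rest (raised), grows as pressed down, stop at 0.40; springs back when let go. Level at 0.24 = pointer midway between the ribs; upper rib 0.20, lower rib 0.28. Foot meets the carton at about 0.12. Push at the disc, carton in place: about 2 N to start, 5 N at 0.12, 10 N at 0.24; smooth, damped.
- palm (a point): Centre of the top of the lever's flat round black palm disc, 44 across, 240 from the pivot along the bar, 22 above the bar's axis. Press frame (35, 138, 183) at rest, (35, 150, 127) at lever 0.24. Push it down from above with closed fingers, about 56 down to mid-band.
- pointer (a point): Thin steel pointer on the end of the lever bar, beyond the palm disc, in front of the scale plate; this point is 280 from the pivot. Press frame z = 172 at rest, 105 midway between the ribs.
- scale (a point): Middle of the gap between the two black horizontal ribs on the upright scale plate: press frame (14, 200, 105); the gap is z = 94 to 116. The plate, 34 wide (y), 4 thick, reaches up to z = 184 and its ribs face +x.
- foot: Round rubber foot, 36 across, on a sprung plunger under the lever bar. Origin on the bar's axis, 90 from the pivot, x = 35 in the press frame; its face is 60 below, about 11 above the carton's top at rest. It gives up to 25 on a 0.6 N/mm spring: 5 to 10 N on the carton within the band.
- tape_roll: Bystander: roll of clear tape lying flat, 96 across, 48 high; origin centre of underside.
- boxed_stock: Bystander: cardboard box with a pale tape band, 90 x 120 x 70 high; origin centre of underside.
Not all that is in view belongs to the job. Leave any purple look-alike of the carton alone.

How it is judged:
On the way, in this order (a step that is already met when the one before it is completed fails the run):
1. the carton lies flat in the guide, flap end first, fully home against the back stop (x of flap_end in the frame of press between 0.053 and 0.066 m and y of flap_end in the frame of press between -0.008 and 0.008 m and angle between the x axis of carton and the x axis of press, either way round below 0.1 rad and angle between carton's own z axis and vertical below 0.06 rad and z of carton in the frame of press below 0.012 m), for 0.2 s.
2. the robot keeps the lever pressed with the pointer between the ribs and the foot on the carton (all of step 1 and value of joint lever between 0.195 and 0.285 rad and contact force between foot and carton above 3 N and contact force between any of the fingers, the arm and lever above 2 N), for 2.5 s.
At the end, for the whole second after the job is handed in: Carton flat and straight (0.1 rad) in the guide, flap end within 7 mm of the back stop; the robot still presses the lever (over 2 N) at 0.195 to 0.285 rad, pointer between the ribs, the foot on the carton with over 3 N; kept 2.5 s, and through the last second (all of step 2); the arm keeps its last pose, push and grip.
It fails at once if the lever is pushed well past the lower rib, crushing the carton (value of joint lever above 0.32 rad).
It fails at once if the tape roll is pushed aside (distance of tape_roll from where it was at the start of the episode above 0.03 m).
It fails at once if the taped box is pushed aside (distance of boxed_stock from where it was at the start of the episode above 0.03 m).
It also fails if it takes over 56 s, if anything falls off the work surface, if the arm or the gripper's body presses on something with over 40 N, if the wrist force passes 120 N, or if a joint passes its speed limit or range.

## Working session

There is one attempt and no reset: what is moved stays moved. The work goes in short steps, Python scripts to look and compute and a tool call to move; the robot and the scene stay as the last step left them, time stands still between calls to the robot, and variables do not carry over. Pictures are saved under pics/ and viewed, and the job is handed in when it is done.

Besides the shell and the picture viewer there is one more tool, called after "Emit:" in YAML: its name, and indented under it one key for each argument. step_arm: Moves the arm, as the interface text tells. Its arguments: {"type":"object","properties":{"motion":{"type":"array","items":{"type":"array","items":{"type":"number"}}}},"required":["motion"]}

```bash
mkdir -p pics; ls
python3 - <<'E'
from plant import readout, vision, arm
import cv2, numpy as np
print(readout.get_state())
print(arm.grasp_offset)
for n in ("side","top"):
    d=vision.camera(n)
    cv2.imwrite(f"pics/{n}0.png",d["img"][:,:,::-1])
    np.savez(f"{n}0.npz",**d)
    print(n,d["camera_matrix"],d["extrinsics"], [k for k in d])
E
```

```text
pics
{'time': 0.0, 'q': array([ 1.18704698,  0.38424979,  0.01636525,  1.37115844, -0.00627349,
        1.3882024 , -0.04650515]), 'dq': array([-0.00137986,  0.00159569,  0.00033345,  0.00054981,  0.00073246,
       -0.00060317,  0.000662  ]), 'joint_efforts': array([ 6.40289886e-05, -6.27592063e+01,  8.44534300e-01, -3.71820617e+01,
        1.67425408e-02,  1.42721966e-02,  1.19064336e-05]), 'ee_pos': array([ 0.19697832, -0.5926155 ,  0.23026962]), 'tool_rot': array([ 2.04837728,  0.33360185, -2.04915066]), 'ft_force': array([-0.0333091 ,  0.25682595, -0.44082922]), 'moment': array([0.01617002, 0.00409352, 0.00725853]), 'grip_width': 0.0852929307054568}
0.0187
side [[413.6096798    0.         280.04563216]
 [  0.         413.6096798  211.50204558]
 [  0.           0.           1.        ]] [[ 0.99836092 -0.05540561 -0.01434198 -0.55759467]
 [ 0.04404377  0.58377137  0.8107226  -0.11778345]
 [-0.03654614 -0.81002544  0.58525479 -1.04419307]
 [ 0.          0.          0.          1.        ]] ['img', 'z_map', 'camera_matrix', 'extrinsics']
top [[542.71333507   0.         278.43587895]
 [  0.         542.71333507 209.27030145]
 [  0.           0.           1.        ]] [[ 0.1167166  -0.99314743  0.0059505  -0.06922007]
 [ 0.97314482  0.11555869  0.1990863  -0.55222311]
 [-0.19840968 -0.01744597  0.9799639  -1.35463108]
 [ 0.          0.          0.          1.        ]] ['img', 'z_map', 'camera_matrix', 'extrinsics']
```

View pics/side0.png

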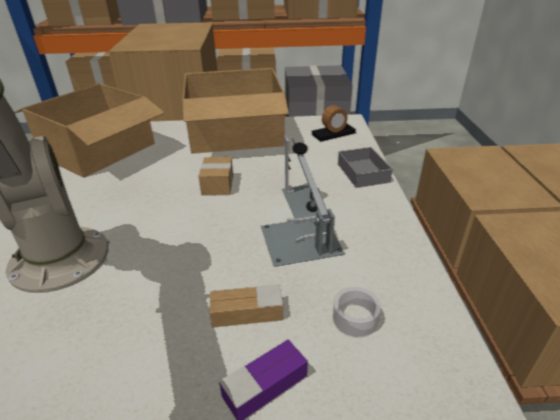

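View pics/top0.png

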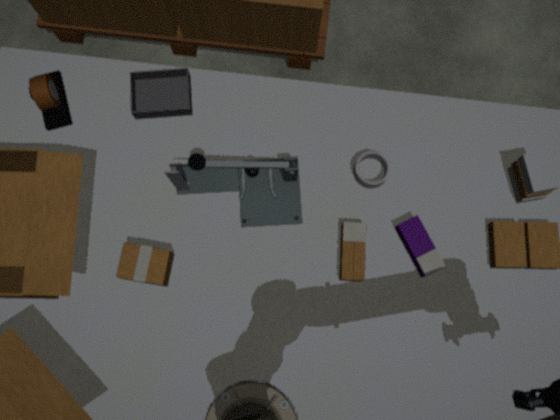

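```bash
cat > h.py <<'E'
import numpy as np, cv2
def load(n): return dict(np.load(n))
def ray(d,uv):
    K=d["camera_matrix"];E=d["extrinsics"];R=E[:3,:3];t=E[:3,3]
    uv=np.atleast_2d(np.asarray(uv,float))
    c=np.stack([(uv[:,0]-K[0,2])/K[0,0],-(uv[:,1]-K[1,2])/K[1,1],-np.ones(len(uv))],1)
    return -R.T@t, c@R   # origin, dirs (unit depth)
def plane(d,uv,z):
    o,r=ray(d,uv); return o+r*((z-o[2])/r[:,2])[:,None]
def cloud(d):
    h,w=d["z_map"].shape; u,v=np.meshgrid(np.arange(w),np.arange(h))
    o,r=ray(d,np.stack([u.ravel(),v.ravel()],1))
    return (o+r*d["z_map"].reshape(-1,1)).reshape(h,w,3)
def proj(d,P):
    K=d["camera_matrix"];E=d["extrinsics"]
    c=np.atleast_2d(P)@E[:3,:3].T+E[:3,3]
    return np.stack([K[0,0]*c[:,0]/-c[:,2]+K[0,2],-K[1,1]*c[:,1]/-c[:,2]+K[1,2]],1)
E
python3 - <<'E'
from h import *
t=load("top0.npz"); s=load("side0.npz")
cv2.imwrite("pics/topc.png",cv2.resize(t["img"][130:300,150:400,::-1],None,fx=3.2,fy=3.2,interpolation=cv2.INTER_CUBIC))
cv2.imwrite("pics/sidec.png",cv2.resize(s["img"][130:340,190:390,::-1],None,fx=2.8,fy=2.8,interpolation=cv2.INTER_CUBIC))
for n,d in(("top",t),("side",s)):
    C=cloud(d)
    print(n,np.isfinite(C).all())
C=cloud(t)
for p in [(352,265),(353,232),(197,161),(258,161),(280,210),(320,330)]: print(p,C[p[1],p[0]].round(4))
E
```

```text
top True
side True
(352, 265) [ 0.4356 -0.2079  0.0483]
(353, 232) [ 0.5208 -0.2026  0.0503]
(197, 161) [0.6249 0.2015 0.1839]
(258, 161) [0.6575 0.0598 0.1315]
(280, 210) [ 0.5653 -0.0075  0.0049]
(320, 330) [ 0.2639 -0.1471 -0.0015]
```

View pics/topc.png

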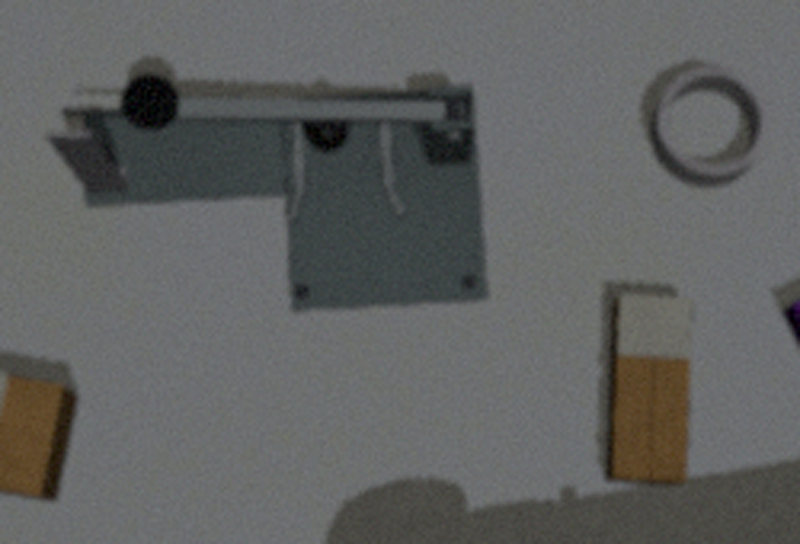

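View pics/sidec.png

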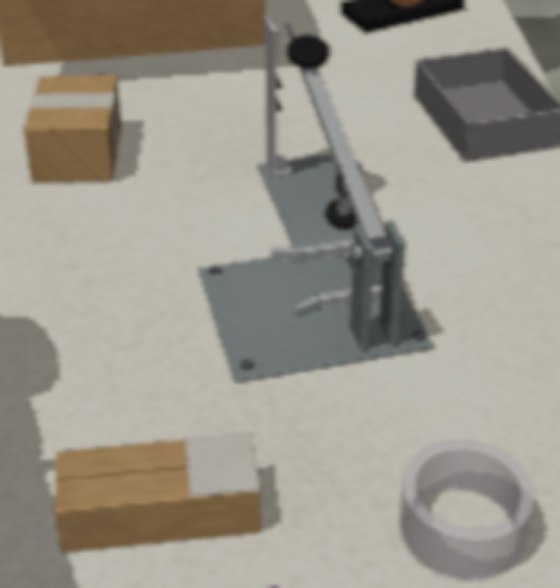

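Run:
```python
from h import *
for n in("top0.npz","side0.npz"):
    d=load(n);C=cloud(d);Z=C[...,2]
    print(n)
    # carton: top points
    m=(abs(C[...,0]-.47)<.12)&(abs(C[...,1]+.205)<.075)&(Z>.04)&(Z<.056)
    m=m.astype(np.uint8)
    cnt=max(cv2.findContours(m,0,cv2.CHAIN_APPROX_NONE)[0],key=cv2.contourArea)
    P=plane(d,cnt[:,0,:],.049)[:,:2].astype(np.float32)*1000
    r=cv2.minAreaRect(P);print("carton",r,"box",cv2.boxPoints(r).round(1).tolist())
    # palm disc
    m=(C[...,0]>.55)&(C[...,0]<.7)&(C[...,1]>.14)&(C[...,1]<.26)&(Z>.176)&(Z<.192)&(d["img"].max(2)<70)
    P=C[m];print("palm",P.mean(0),P.min(0),P.max(0),m.sum())
    m=m.astype(np.uint8);cnt=max(cv2.findContours(m,0,cv2.CHAIN_APPROX_NONE)[0],key=cv2.contourArea)
    Q=plane(d,cnt[:,0,:],.183)[:,:2].astype(np.float32)*1000; print(cv2.minEnclosingCircle(Q))
    # plate
    m=(abs(Z-.006)<.004)&(d["img"].max(2)<125)&(C[...,0]>.45)&(C[...,0]<.75)&(C[...,1]>-.12)&(C[...,1]<.3)
    m=m.astype(np.uint8); print(m.sum())
    cv2.imwrite("pics/m_"+n[:3]+".png",m*255)
    # lever bar: points high
    m=(Z>.112)&(Z<.2)&(C[...,0]>.5)&(C[...,0]<.75)&(C[...,1]>-.1)&(C[...,1]<.3)
    P=C[m];l=cv2.fitLine(P[:,:2].astype(np.float32),cv2.DIST_HUBER,0,.01,.01).ravel();print("bar",l,np.arctan2(-l[0]*np.sign(l[1]),abs(l[1])),len(P))
```

```text
top0.npz
carton ((472.6842041015625, -207.7540283203125), (149.96205139160156, 60.86954116821289), 3.2689425945281982) box [[396.1000061035156, -181.60000610351562], [399.6000061035156, -242.39999389648438], [549.2999877929688, -233.89999389648438], [545.7999877929688, -173.10000610351562]]
palm [0.62280779 0.20522404 0.18262203] [0.58983859 0.18196879 0.17601597] [0.6472916  0.25843087 0.19097576] 253
((623.3330688476562, 203.31903076171875), 21.9833984375)
5615
bar [ 0.21816574 -0.97591174  0.6345879   0.12330563] 0.21993454 1149
side0.npz
carton ((476.66973876953125, -213.91311645507812), (149.19007873535156, 68.87303161621094), 4.371196746826172) box [[399.70001220703125, -185.3000030517578], [404.8999938964844, -253.89999389648438], [553.7000122070312, -242.60000610351562], [548.4000244140625, -173.89999389648438]]
palm [0.62471312 0.19878405 0.18218476] [0.60691841 0.18120248 0.17602206] [0.64330093 0.21775605 0.18801034] 118
((623.3313598632812, 197.92697143554688), 28.528942108154297)
2764
bar [ 0.22745213 -0.9737893   0.6420648   0.09676132] 0.22946043 873
```

Run:
```python
from h import *
d=load("top0.npz");C=cloud(d);Z=C[...,2]
# plate corners (crop px /3.2 + offset)
cr=np.array([[290,310],[487,297],[472,85],[87,206],[288,196]])/3.2+[150,130]-0.3
P=plane(d,cr,.006); print((P*1000).round(1)[:,:2].tolist())
def an(a,b): v=P[b]-P[a]; return np.arctan2(v[1],v[0])
print("front edge", an(0,1)+np.pi/2, "right edge",an(1,2),"mid",an(3,4)+np.pi/2)
yaw=.22
pal=np.array([.6233,.2025])
for yaw in(.2,.22,.24):
    R=np.array([[np.cos(yaw),-np.sin(yaw)],[np.sin(yaw),np.cos(yaw)]])
    o=pal-R@[.035,.138]
    print(yaw,o, ((P[:,:2]-o)@R*1000).round(1).tolist())
s=load("side0.npz")
cr=np.array([[199,268],[238,381],[433,347],[261,167]])/2.8+[190,130]
P2=plane(s,cr,.006);print((P2*1000).round(1)[:,:2].tolist())
print("front",np.arctan2(*(P2[1]-P2[0])[[1,0]])+np.pi/2,"right",np.arctan2(*(P2[2]-P2[1])[[1,0]]))
```

```text
[[507.7, 92.6], [538.0, -69.7], [720.3, -36.9], [575.9, 274.6], [604.5, 107.1]]
front edge 0.18488765688957476 right edge 0.17800941622779654 mid 0.16953307578933252
0.2 [0.61641404 0.06029739] [[-100.1, 53.3], [-102.6, -111.8], [82.5, -115.9], [2.8, 218.0], [-2.4, 48.2]]
0.22 [0.61925928 0.06018812] [[-101.8, 56.0], [-107.6, -109.0], [77.4, -116.8], [4.4, 218.7], [-4.1, 49.0]]
0.24 [0.62210613 0.06013577] [[-103.4, 58.7], [-112.5, -106.1], [72.3, -117.6], [6.0, 219.3], [-5.9, 49.8]]
[[511.5, 88.3], [542.3, -73.7], [717.8, -42.2], [583.1, 265.0]]
front 0.18763015012071826 right 0.17745671365632953
```

Run:
```python
from h import *
m=cv2.imread("pics/m_top.png",0);t=load("top0.npz")
a=t["img"][...,::-1].copy();a[m>0]=(0,0,255)
cv2.imwrite("pics/topm.png",cv2.resize(a[130:300,150:400],None,fx=3.2,fy=3.2))
```

```text
(no output)
```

View pics/topm.png

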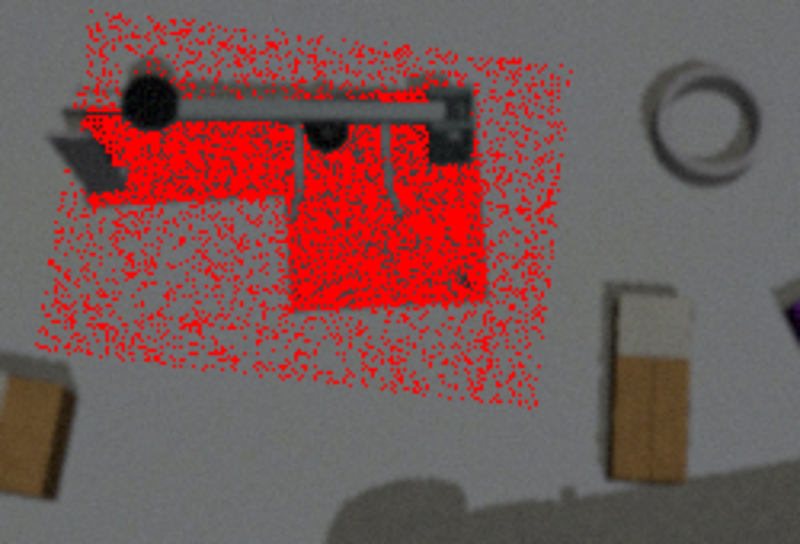

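Run:
```python
from h import *
def fl(P):
    l=cv2.fitLine(P.astype(np.float32),cv2.DIST_HUBER,0,.01,.01).ravel()
    return l
res={}
for n in("top0.npz","side0.npz"):
    d=load(n);g=cv2.GaussianBlur(d["img"],(3,3),0).astype(int)
    C=cloud(d)
    sat=g[...,2]-g[...,0]   # B-R
    yaw=.18;R=np.array([[np.cos(yaw),-np.sin(yaw)],[np.sin(yaw),np.cos(yaw)]]);o=np.array([.6135,.0605])
    h,w=sat.shape;u,v=np.meshgrid(np.arange(w),np.arange(h))
    G=plane(d,np.stack([u.ravel(),v.ravel()],1),.006)[:,:2]
    L=((G-o)@R*1000).reshape(h,w,2)
    # sample along lines perpendicular to edge: subpixel interpolation of brightness
    gray=cv2.GaussianBlur(cv2.cvtColor(d["img"],cv2.COLOR_RGB2GRAY),(3,3),0).astype(np.float32)
    def edge(axis,at,lo,hi,num=30):
        pts=[]
        for s in np.linspace(lo,hi,num):
            q=np.arange(-14,14.01,.5)
            l=np.zeros((len(q),2)); l[:,axis]=at+q; l[:,1-axis]=s
            W=np.c_[l/1000@R.T+o,np.full(len(q),.006)]
            p=proj(d,W).astype(np.float32)
            val=cv2.remap(gray,p[:,0].reshape(-1,1),p[:,1].reshape(-1,1),cv2.INTER_LINEAR).ravel()
            gr=abs(np.gradient(cv2.GaussianBlur(val.reshape(-1,1),(1,9),0).ravel()))
            k=gr[4:-4].argmax()+4
            if gr[k]>.8: pts.append((l[k,axis],s))
        pts=np.array(pts);
        c=np.polyfit(pts[:,1],pts[:,0],1)
        r=abs(pts[:,0]-np.polyval(c,pts[:,1])); k=r<np.median(r)*2+.3
        c=np.polyfit(pts[k,1],pts[k,0],1)
        print(n,"axis",axis,"nom",at,"at mid %.1f"%np.polyval(c,(lo+hi)/2),"slope %.4f"%c[0],k.sum(),"rms %.2f"%np.std(pts[k,0]-np.polyval(c,pts[k,1])))
    edge(0,-100,-105,42)
    edge(1,-115,-90,0)
    edge(1,50,-92,-35)
    edge(0,0,60,180)
```

```text
top0.npz axis 0 nom -100 at mid -99.8 slope 0.0082 23 rms 0.37
top0.npz axis 1 nom -115 at mid -115.1 slope -0.0032 28 rms 0.43
top0.npz axis 1 nom 50 at mid 50.0 slope 0.0115 26 rms 0.69
top0.npz axis 0 nom 0 at mid 0.3 slope 0.0049 30 rms 0.56
side0.npz axis 0 nom -100 at mid -98.3 slope 0.0049 28 rms 0.39
side0.npz axis 1 nom -115 at mid -121.2 slope -0.0022 30 rms 0.73
side0.npz axis 1 nom 50 at mid 47.2 slope 0.0046 25 rms 0.54
side0.npz axis 0 nom 0 at mid 1.3 slope 0.0051 30 rms 0.53
```

```bash
cat > mv.py <<'E'
import sys,numpy as np
from scipy.spatial.transform import Rotation as Ro
from plant import readout
def row(x,y,z,yaw=None,verbose=True):
    s=readout.get_state();R=Ro.from_rotvec(s["tool_rot"]);p=s["ee_pos"]
    sh=R.inv().apply(np.array([x,y,z])-p)/.025
    tr=np.zeros(3)
    if yaw is not None:
        c=[]
        for k in(0,np.pi):
            j=np.array([-np.sin(yaw+k),np.cos(yaw+k),0]);ax=np.array([0,0,-1.])
            T=Ro.from_matrix(np.stack([ax,j,np.cross(ax,j)],1))
            c.append((R.inv()*T).as_rotvec())
        tr=min(c,key=np.linalg.norm)/np.radians(6)
    print("t",round(s["time"],2),"pos",p.round(4),"F",s["ft_force"].round(2),"w",round(s["grip_width"],4),"q",s["q"].round(2))
    print("tool axes x",R.as_matrix()[:,0].round(3),"y",R.as_matrix()[:,1].round(3))
    print("row",sh.round(2),tr.round(2),"dist mm",round(25*np.linalg.norm(sh)))
if __name__=="__main__": row(*map(float,sys.argv[1:]))
E
python3 - <<'E'
import numpy as np
c=np.array([.472,-.208]);y=.057
print("grasp",c-.030*np.array([np.cos(y),np.sin(y)]))
E
python3 mv.py .442 -.2097 .13 .057
```

```text
grasp [ 0.44204872 -0.20970907]
t 0.1 pos [ 0.197  -0.5927  0.2304] F [-1.34  0.66 -0.34] w 0.0855 q [ 1.19  0.38  0.02  1.37 -0.01  1.39 -0.05]
tool axes x [-0.001  0.002 -1.   ] y [ 0.315 -0.949 -0.002]
row [  4.04 -11.44 -14.13] [2.52 0.   0.02] dist mm 466
```

Emit:
step_arm:
  motion:
    - [85,1,-5.7,-7,1.2,0,0]
    - [85,1,-5.7,-7,1.2,0,0]
    - [85,1,-5.7,-7,1.2,0,0]
    - [85,1,-5.7,-7,1.2,0,0]
    - [85,1,-5.7,-7,1.2,0,0]

```text
time: 0.6
ee_pos: [0.3207, -0.3983, 0.2056]
tool_rot: [2.117, 0.215, -2.117]
ft_force: [0.0, -0.2, 0.8]
grip_width: 0.085
```

```bash
python3 mv.py .442 -.2097 .13 .057
```

```text
t 0.6 pos [ 0.3207 -0.3983  0.2056] F [ 0.04 -0.17  0.84] w 0.085 q [ 0.92  0.16 -0.1   1.71  0.01  1.27 -0.55]
tool axes x [ 0.     0.002 -1.   ] y [ 0.199 -0.98  -0.002]
row [ 3.04 -6.42 -6.25] [ 1.37 -0.    0.02] dist mm 237
```

Emit:
step_arm:
  motion:
    - [85,2.5,-6.42,-6.25,1.37,0,0]
    - [85,2.5,-6.42,-6.25,1.37,0,0]
    - [85,2.5,-6.42,-6.25,1.37,0,0]
    - [85,2.5,-6.42,-6.25,1.37,0,0]
    - [85,2.5,-6.42,-6.25,1.37,0,0]

```text
time: 1.1
ee_pos: [0.4413, -0.2114, 0.1429]
tool_rot: [2.194, 0.061, -2.195]
ft_force: [-0.1, -0.6, -0.5]
grip_width: 0.085
```

```bash
python3 mv.py .442 -.2097 .010 .057
```

```text
t 1.1 pos [ 0.4413 -0.2114  0.1429] F [-0.05 -0.64 -0.48] w 0.085 q [ 0.63  0.17 -0.27  1.85  0.05  1.13 -1.18]
tool axes x [-0.     0.001 -1.   ] y [ 0.054 -0.999 -0.001]
row [ 5.31 -0.06 -0.03] [-0.02  0.    0.01] dist mm 133
```

Emit:
step_arm:
  motion:
    - [85,1.5,-0.05,0,0,0,0]
    - [85,3,-0.05,0,0,0,0]
    - [85,4.3,-0.05,0,0,0,0]
    - [85,5.2,-0.05,0,0,0,0]
    - [85,5.2,-0.05,0,0,0,0]

```text
time: 1.6
ee_pos: [0.4376, -0.2124, 0.0106]
tool_rot: [2.19, 0.061, -2.203]
ft_force: [-0.1, 0.3, -0.4]
grip_width: 0.085
```

```bash
python3 mv.py .442 -.2097 .010 .057
python3 - <<'E'
from h import *
from plant import vision
for n in("top","side"):
    d=vision.camera(n);np.savez(n+"1.npz",**d)
    u,v=proj(d,[.45,-.21,.05])[0].astype(int)
    cv2.imwrite(f"pics/{n}1.png",cv2.resize(d["img"][max(0,v-80):v+80,max(0,u-100):u+100,::-1],None,fx=3.5,fy=3.5,interpolation=cv2.INTER_CUBIC))
E
```

```text
t 1.6 pos [ 0.4376 -0.2124  0.0106] F [-0.11  0.29 -0.36] w 0.085 q [ 0.61  0.35 -0.26  1.97  0.11  0.84 -1.23]
tool axes x [-0.006  0.003 -1.   ] y [ 0.052 -0.999 -0.004]
row [ 0.02 -0.1  -0.18] [-0.05  0.06  0.03] dist mm 5
```

View pics/side1.png

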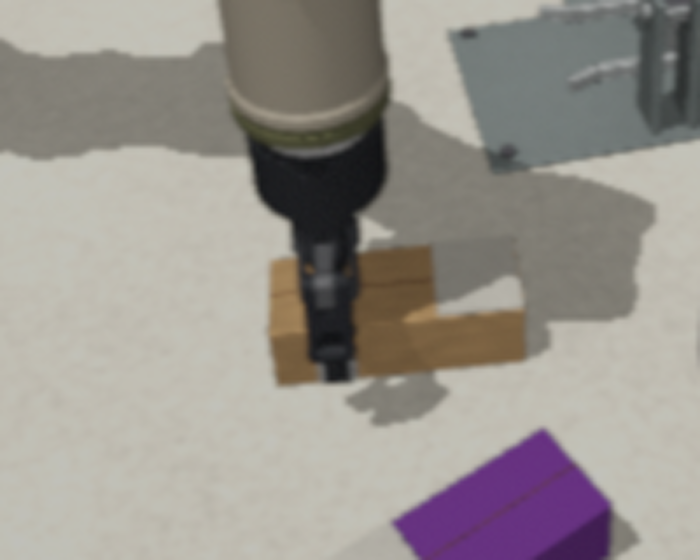

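The side view shows the fingers straddling the carton at crop (335,340), behind its middle and with the flap patch ahead of them. I'll correct by 4 mm and close.

Emit:
step_arm:
  motion:
    - [85,0,-0.1,-0.1,0,0.05,0]
    - [50,0,-0.1,-0.1,0,0.05,0]
    - [50,0,-0.1,-0.1,0,0.05,0]
    - [50,0,-0.1,-0.1,0,0.05,0]
    - [50,0,-0.1,-0.1,0,0.05,0]

```text
time: 2.2
ee_pos: [0.4437, -0.2112, 0.0153]
tool_rot: [2.203, 0.056, -2.186]
ft_force: [-1.2, 1.6, 7.5]
grip_width: 0.059
```

Emit:
step_arm:
  motion:
    - [45,0,0,0,0,0,0]
    - [45,0,0,0,0,0,0]
    - [45,0,0,0,0,0,0]

```text
time: 2.5
ee_pos: [0.4437, -0.2112, 0.0152]
tool_rot: [2.203, 0.056, -2.187]
ft_force: [-1.8, 0.9, 7.1]
grip_width: 0.059
```

```bash
python3 mv.py .442 -.2097 .060 .057
python3 - <<'E'
from h import *
from plant import vision
for n in("top","side"):
    d=vision.camera(n);np.savez(n+"1.npz",**d)
    u,v=proj(d,[.45,-.21,.05])[0].astype(int)
    cv2.imwrite(f"pics/{n}2.png",cv2.resize(d["img"][max(0,v-80):v+80,max(0,u-100):u+100,::-1],None,fx=3.5,fy=3.5,interpolation=cv2.INTER_CUBIC))
E
```

```text
t 2.5 pos [ 0.4437 -0.2112  0.0152] F [-1.81  0.88  7.09] w 0.059 q [ 0.6   0.34 -0.26  1.97  0.11  0.84 -1.23]
tool axes x [ 0.007 -0.001 -1.   ] y [ 0.052 -0.999  0.001]
row [-1.79 -0.06  0.05] [-0.05 -0.07 -0.01] dist mm 45
```

View pics/top2.png

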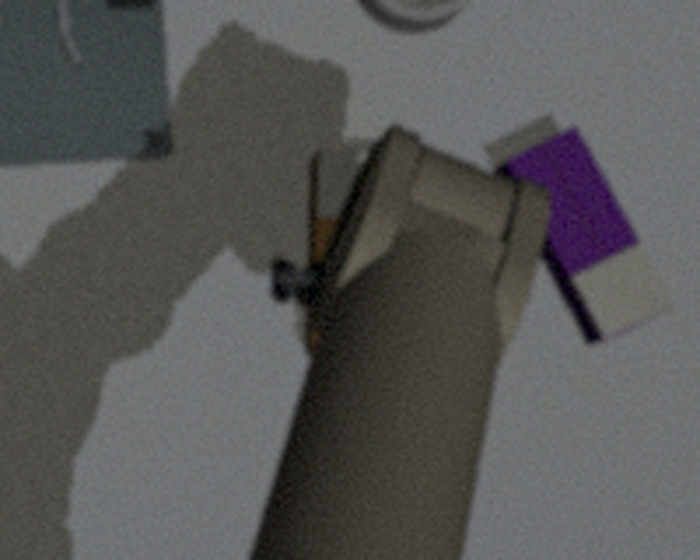

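Emit:
step_arm:
  motion:
    - [85,-0.3,0,0,0,0,0]
    - [85,-0.45,0,0,0,0,0]
    - [85,-0.45,0,0,0,0,0]
    - [45,-0.45,0,0,0,0,0]
    - [45,-0.45,0,0,0,0,0]

```text
time: 3.1
ee_pos: [0.4425, -0.211, 0.0251]
tool_rot: [2.201, 0.057, -2.19]
ft_force: [-10.7, 4.1, 43.7]
grip_width: 0.0591
```

Emit:
step_arm:
  motion:
    - [45,0,0,0,0,0,0]
    - [45,0,0,0,0,0,0]
    - [45,0,0,0,0,0,0]

```text
time: 3.4
ee_pos: [0.4427, -0.2111, 0.0252]
tool_rot: [2.201, 0.057, -2.19]
ft_force: [-1.7, 0.4, 4.8]
grip_width: 0.059
```

```bash
python3 mv.py .442 -.2097 .070 .057
```

```text
t 3.4 pos [ 0.4427 -0.2111  0.0252] F [-1.68  0.42  4.81] w 0.059 q [ 0.61  0.32 -0.26  1.96  0.11  0.86 -1.23]
tool axes x [ 0.005  0.    -1.   ] y [ 0.052 -0.999  0.   ]
row [-1.79 -0.06  0.02] [-0.05 -0.05 -0.  ] dist mm 45
```

Run:
```python
from h import *
from plant import vision
for n in("side",):
    d=vision.camera(n)
    u,v=proj(d,[.45,-.21,.05])[0].astype(int)
    cv2.imwrite(f"pics/{n}3.png",cv2.resize(d["img"][max(0,v-80):v+80,max(0,u-100):u+100,::-1],None,fx=3.5,fy=3.5,interpolation=cv2.INTER_CUBIC))
    C=cloud(d)
    # finger: dark points on -y side
    m=(C[...,1]<-.235)&(C[...,1]>-.29)&(abs(C[...,0]-.442)<.03)&(d["img"].max(2)<60)
    P=C[m];print(m.sum(),np.percentile(P,[1,5,50,95],axis=0).round(4))
```

```text
1148 [[ 0.4153 -0.2801  0.044 ]
 [ 0.42   -0.2783  0.0834]
 [ 0.4456 -0.2486  0.1687]
 [ 0.4676 -0.2381  0.3649]]
```

View pics/side3.png

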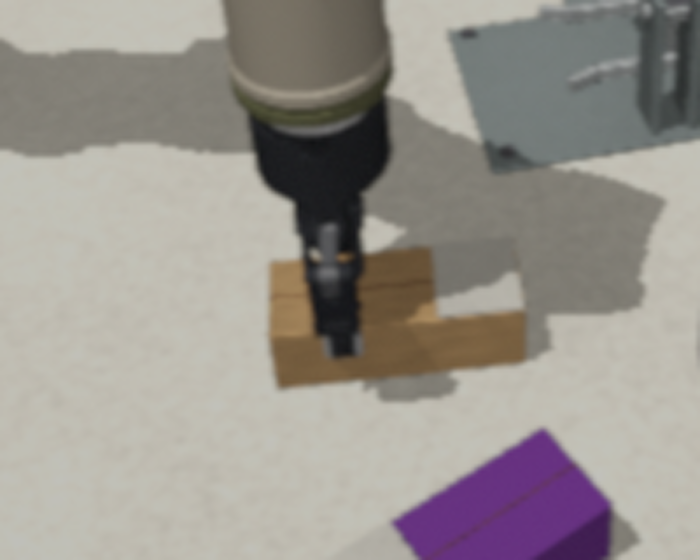

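Emit:
step_arm:
  motion:
    - [45,-0.6,0,0,0,0,0]
    - [45,-1.2,0,0,0,0,0]
    - [45,-1.8,0,0,0,0,0]
    - [45,-1.8,0,0,0,0,0]

```text
time: 3.85
ee_pos: [0.4433, -0.2114, 0.0713]
tool_rot: [2.203, 0.056, -2.187]
ft_force: [0.8, -0.5, -1.7]
grip_width: 0.0589
```

```bash
python3 - <<'E'
from h import *
import numpy as np
y=.176;o=np.array([.6135,.0605]);R=np.array([[np.cos(y),-np.sin(y)],[np.sin(y),np.cos(y)]])
for x in(-150,-144.5,-110,-80,-60,-44.5): print(x,(o+R@[x/1000,0]).round(4))
E
python3 mv.py .467 .034 .070 .176;  python3 - <<'E'
from h import *
from plant import vision
for n in("side",):
    d=vision.camera(n)
    u,v=proj(d,[.45,-.21,.05])[0].astype(int)
    cv2.imwrite(f"pics/{n}4.png",cv2.resize(d["img"][max(0,v-80):v+80,max(0,u-100):u+100,::-1],None,fx=3.5,fy=3.5,interpolation=cv2.INTER_CUBIC))
E
```

```text
-150 [0.4658 0.0342]
-144.5 [0.4712 0.0352]
-110 [0.5052 0.0412]
-80 [0.5347 0.0465]
-60 [0.5544 0.05  ]
-44.5 [0.5697 0.0527]
t 3.85 pos [ 0.4433 -0.2114  0.0713] F [ 0.76 -0.45 -1.65] w 0.0589 q [ 0.62  0.26 -0.27  1.93  0.08  0.96 -1.21]
tool axes x [ 0.007 -0.001 -1.   ] y [ 0.052 -0.999  0.001]
row [ 0.05 -9.75 -1.45] [-1.19 -0.07 -0.01] dist mm 247
```

View pics/side4.png

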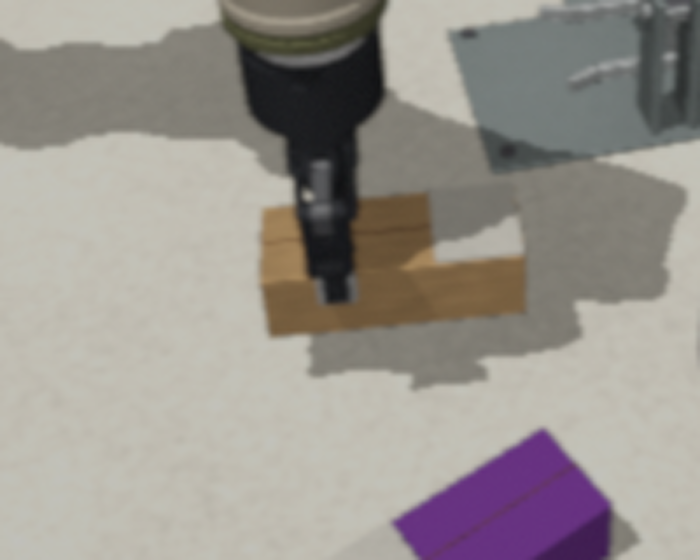

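The carton is lifted clear of the table and looks level, its lower edge running from about (270,335) to (525,312) in the crop. Next I carry it to the front of the guide mouth.

Emit:
step_arm:
  motion:
    - [45,0,-2,-0.3,-0.24,0,0]
    - [45,0,-3.9,-0.6,-0.5,0,0]
    - [45,0,-5.8,-0.9,-0.7,0,0]
    - [45,0,-7.7,-1.1,-0.95,0,0]
    - [45,0,-9.4,-1.4,-1.19,0,0]

```text
time: 4.4
ee_pos: [0.4639, 0.0278, 0.069]
tool_rot: [2.132, 0.19, -2.125]
ft_force: [0.4, 0.6, -1.7]
grip_width: 0.0585
```

```bash
python3 mv.py .467 .0345 .070 .176
```

```text
t 4.4 pos [0.4639 0.0278 0.069 ] F [ 0.42  0.56 -1.7 ] w 0.0585 q [ 0.28  0.23 -0.46  1.98  0.12  0.95 -1.63]
tool axes x [ 0.003  0.001 -1.   ] y [ 0.177 -0.984  0.   ]
row [-0.04 -0.24 -0.17] [ 0.02 -0.03 -0.  ] dist mm 7
```

Emit:
step_arm:
  motion:
    - [45,0.8,-0.2,-0.1,0,0,0]
    - [45,0.8,-0.2,-0.1,0,0,0]
    - [45,0.8,-0.2,-0.1,0,0,0]

```text
time: 4.7
ee_pos: [0.4657, 0.0301, 0.0491]
tool_rot: [2.132, 0.188, -2.127]
ft_force: [0.7, -0.6, -1.8]
grip_width: 0.0587
```

```bash
python3 mv.py .467 .0345 .033 .176;  python3 - <<'E'
from h import *
from plant import vision
for n in("side","top"):
    d=vision.camera(n);np.savez(n+"5.npz",**d)
    u,v=proj(d,[.53,.04,.05])[0].astype(int)
    cv2.imwrite(f"pics/{n}5.png",cv2.resize(d["img"][max(0,v-80):v+80,max(0,u-100):u+100,::-1],None,fx=3.5,fy=3.5,interpolation=cv2.INTER_CUBIC))
    print(n,u,v)
E
```

```text
t 4.7 pos [0.4657 0.0301 0.0491] F [ 0.67 -0.55 -1.8 ] w 0.0587 q [ 0.27  0.26 -0.45  2.    0.14  0.91 -1.65]
tool axes x [ 0.002  0.    -1.   ] y [ 0.175 -0.985  0.   ]
row [ 0.65 -0.16 -0.08] [-0.   -0.02 -0.  ] dist mm 17
side 267 223
top 260 217
```

View pics/side5.png

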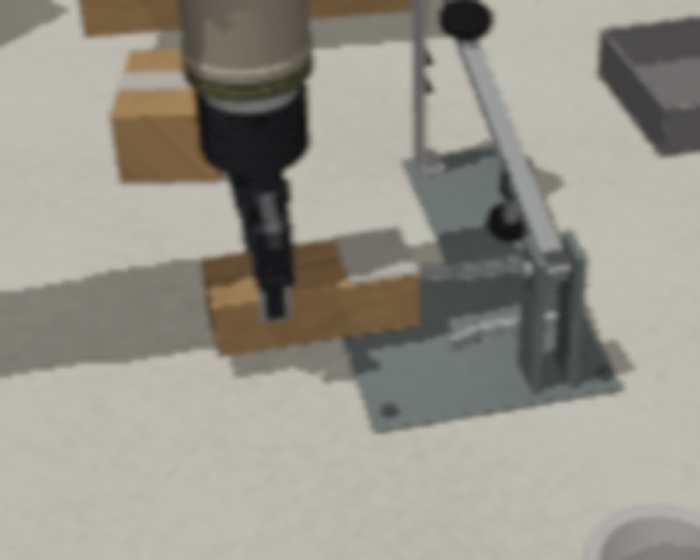

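View pics/top5.png

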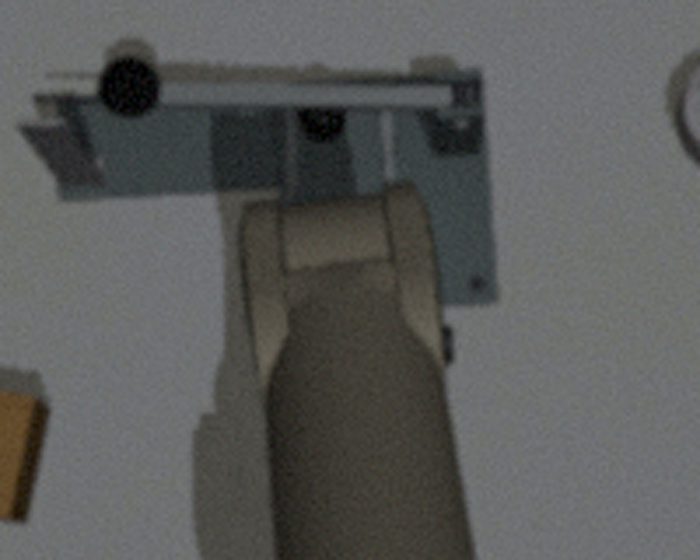

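Run:
```python
from h import *
d=load("side5.npz")
px=np.array([[405,230],[418,276],[345,250],[361,288]])/3.5+[167,143]-.35
P=plane(d,px,.074)
y=.176;o=np.array([.6135,.0605]);R=np.array([[np.cos(y),-np.sin(y)],[np.sin(y),np.cos(y)]])
print(((P[:,:2]-o)@R*1000).round(1), "tcp",((np.array([.4657,.0301])-o)@R*1000).round(1))
C=cloud(d)
L=(C[...,:2]-o)@R*1000
m=(L[...,0]>-220)&(L[...,0]<-60)&(abs(L[...,1])<60)&(C[...,2]>.035)&(C[...,2]<.085)&(d["img"].max(2)>80)
top=m&(C[...,2]>.066)
X=np.c_[L[top],C[top][:,2]*1000]
pl,*_=np.linalg.lstsq(np.c_[X[:,:2],np.ones(len(X))],X[:,2],rcond=None);print("top plane z=",pl, len(X), "y rng",np.percentile(X[:,1],[1,99]),"x rng",np.percentile(X[:,0],[1,99]))
# near side face
sf=m&(C[...,2]<.062)&(C[...,2]>.035)&(L[...,1]<0)
print("side face y vs x",np.polyfit(L[sf][:,0],L[sf][:,1],1),sf.sum())
```

```text
[[-41.6  17.1]
 [-45.9 -40.3]
 [-90.1   3.5]
 [-88.2 -43.9]] tcp [-150.8   -4.1]
top plane z= [7.09179783e-03 1.69986793e-02 7.28688703e+01] 671 y rng [-41.69749242  23.97200804] x rng [-191.60755396  -61.18753015]
side face y vs x [-2.02568236e-03 -3.53137539e+01] 426
```

Emit:
step_arm:
  motion:
    - [45,0.3,-0.2,0,0,0,0]
    - [45,0.6,-0.2,0,0,0,0]
    - [45,0.6,-0.2,0,0,0,0]
    - [45,0.6,-0.2,0,0,0,0]

```text
time: 5.2
ee_pos: [0.4658, 0.0355, 0.035]
tool_rot: [2.134, 0.188, -2.124]
ft_force: [-0.4, 0.8, -2.8]
grip_width: 0.0587
```

```bash
cat >> h.py <<'E'
PY=.176;PO=np.array([.6135,.0605]);PR=np.array([[np.cos(PY),-np.sin(PY)],[np.sin(PY),np.cos(PY)]])
def topress(P): return (np.asarray(P)[...,:2]-PO)@PR*1000
def fw(x,y): return PO+PR@(np.array([x,y])/1000)
E
cat > tp.py <<'E'
import sys
from h import *; from mv import row; from plant import readout
s=readout.get_state(); print("tcp press",topress(s["ee_pos"]).round(1),"z",(s["ee_pos"][2]*1000).round(1))
a=list(map(float,sys.argv[1:])) # press x,y mm, z mm
p=fw(a[0],a[1]); row(p[0],p[1],a[2]/1000,PY)
E
python3 tp.py -80 1 33
```

```text
tcp press [-149.8    1.3] z 35.0
t 5.2 pos [0.4658 0.0355 0.035 ] F [-0.43  0.84 -2.81] w 0.0587 q [ 0.26  0.29 -0.45  2.01  0.16  0.88 -1.68]
tool axes x [ 0.005  0.    -1.   ] y [ 0.175 -0.985  0.   ]
row [ 0.09  0.01 -2.79] [ 0.   -0.04 -0.  ] dist mm 70
```

Emit:
step_arm:
  motion:
    - [45,0.05,0,-0.5,0,0,0]
    - [45,0.08,0,-1,0,0,0]
    - [45,0.08,0,-1.5,0,0,0]
    - [45,0.08,0,-2,0,0,0]
    - [45,0.08,0,-2.4,0,0,0]

```text
time: 5.7
ee_pos: [0.5269, 0.0465, 0.0338]
tool_rot: [2.136, 0.188, -2.123]
ft_force: [-0.0, -0.8, -2.4]
grip_width: 0.0591
```

```bash
python3 tp.py -46 1 33
python3 - <<'E'
from h import *
from plant import vision
for n in("side",):
    d=vision.camera(n);np.savez(n+"6.npz",**d)
    u,v=proj(d,[.56,.04,.05])[0].astype(int)
    cv2.imwrite(f"pics/{n}6.png",cv2.resize(d["img"][max(0,v-80):v+80,max(0,u-100):u+100,::-1],None,fx=3.5,fy=3.5,interpolation=cv2.INTER_CUBIC))
E
```

```text
tcp press [-87.7   1.4] z 33.8
t 5.7 pos [0.5269 0.0465 0.0338] F [-0.   -0.85 -2.39] w 0.0591 q [ 0.21  0.4  -0.43  1.85  0.21  0.92 -1.71]
tool axes x [ 0.006  0.001 -1.   ] y [ 0.175 -0.985  0.001]
row [ 0.04  0.02 -1.67] [ 0.   -0.06 -0.01] dist mm 42
```

View pics/side6.png

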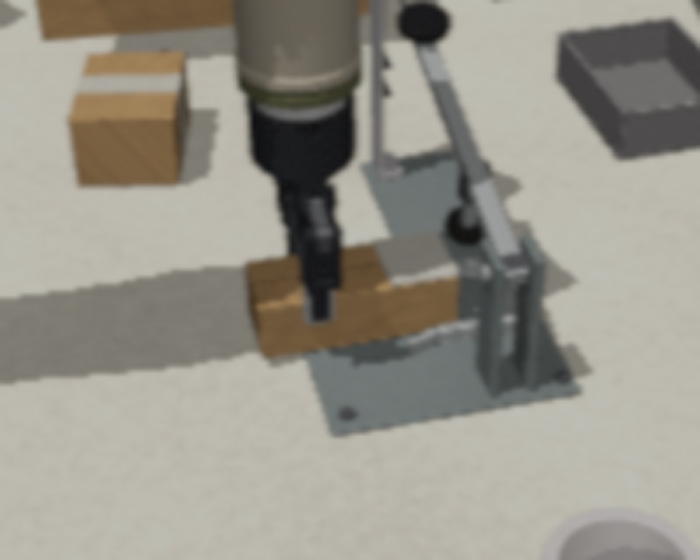

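The flap end at crop (460,290) has entered between the two lead-ins, under the bar. Advancing slowly and watching the force.

Emit:
step_arm:
  motion:
    - [45,0.02,0.01,-0.4,0,0,0]
    - [45,0.04,0.01,-0.8,0,0,0]
    - [45,0.04,0.01,-1.1,0,0,0]
    - [45,0.04,0.01,-1.35,0,0,0]
    - [45,0.04,0.01,-1.5,0,0,0]

```text
time: 6.25
ee_pos: [0.5627, 0.0528, 0.0328]
tool_rot: [2.135, 0.188, -2.123]
ft_force: [-0.1, -1.1, -1.7]
grip_width: 0.0589
```

Emit:
step_arm:
  motion:
    - [45,0,0,-0.08,0,0,0]
    - [45,0,0,-0.16,0,0,0]
    - [45,0,0,-0.16,0,0,0]

```text
time: 6.55
ee_pos: [0.5662, 0.0533, 0.0328]
tool_rot: [2.135, 0.188, -2.123]
ft_force: [0.1, -0.2, -2.3]
grip_width: 0.0585
```

```bash
python3 tp.py -44 1 33
```

```text
tcp press [-47.9   1.2] z 32.8
t 6.55 pos [0.5662 0.0533 0.0328] F [ 0.11 -0.2  -2.34] w 0.0585 q [ 0.18  0.48 -0.42  1.75  0.23  0.96 -1.72]
tool axes x [ 0.005  0.    -1.   ] y [ 0.175 -0.984  0.001]
row [-0.01  0.01 -0.15] [ 0.   -0.05 -0.01] dist mm 4
```

Emit:
step_arm:
  motion:
    - [45,0.04,0,-0.08,0,0,0]
    - [45,0.04,0,-0.16,0,0,0]
    - [45,0.04,0,-0.22,0,0,0]
    - [45,0.04,0,-0.22,0,0,0]

```text
time: 6.95
ee_pos: [0.5688, 0.0538, 0.0314]
tool_rot: [2.128, 0.187, -2.13]
ft_force: [-12.2, -2.3, 6.7]
grip_width: 0.0585
```

```bash
python3 tp.py -44 1 33
```

```text
tcp press [-45.2   1.2] z 31.4
t 6.95 pos [0.5688 0.0538 0.0314] F [-12.17  -2.34   6.71] w 0.0585 q [ 0.18  0.49 -0.41  1.74  0.23  0.97 -1.72]
tool axes x [-0.001 -0.001 -1.   ] y [ 0.175 -0.985  0.001]
row [-0.07  0.01 -0.05] [ 0.    0.01 -0.01] dist mm 2
```

Emit:
step_arm:
  motion:
    - [45,0,0,0.06,0,0,0]
    - [70,0,0,0.06,0,0,0]
    - [85,0,0,0.06,0,0,0]
    - [85,0,0,0.06,0,0,0]
    - [85,0,0,0.06,0,0,0]

```text
time: 7.45
ee_pos: [0.5704, 0.0541, 0.0321]
tool_rot: [2.136, 0.188, -2.123]
ft_force: [-0.1, -0.2, -0.3]
grip_width: 0.0848
```

```bash
python3 tp.py -46 1 110
python3 - <<'E'
from h import *
from plant import vision
for n in("side",):
    d=vision.camera(n);np.savez(n+"7.npz",**d)
    u,v=proj(d,[.56,.04,.05])[0].astype(int)
    cv2.imwrite(f"pics/{n}7.png",cv2.resize(d["img"][max(0,v-80):v+80,max(0,u-100):u+100,::-1],None,fx=3.5,fy=3.5,interpolation=cv2.INTER_CUBIC))
E
```

```text
tcp press [-43.5   1.2] z 32.1
t 7.45 pos [0.5704 0.0541 0.0321] F [-0.13 -0.2  -0.32] w 0.0848 q [ 0.18  0.48 -0.42  1.74  0.23  0.96 -1.72]
tool axes x [ 0.006  0.    -1.   ] y [ 0.175 -0.984  0.001]
row [-3.12  0.01  0.08] [ 0.   -0.06 -0.01] dist mm 78
```

View pics/side7.png

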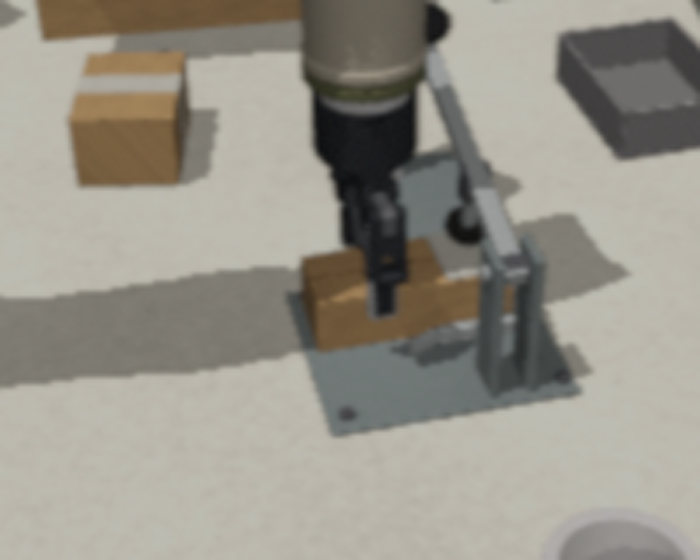

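The carton is in the guide under the foot, its rear end at about crop (312,300). Retreating up and back for an unobstructed check.

Emit:
step_arm:
  motion:
    - [85,-1,0,0.1,0,0,0]
    - [85,-2.5,0,0.3,0,0,0]
    - [85,-4,0,1.2,0,0,0]
    - [85,-5.5,0,2.5,0,0,0]
    - [85,-7,0,3.5,0,0,0]

```text
time: 8.0
ee_pos: [0.4815, 0.0386, 0.2076]
tool_rot: [2.134, 0.188, -2.124]
ft_force: [1.6, -0.4, 0.5]
grip_width: 0.0851
```

```bash
python3 tp.py 0 0 300
python3 - <<'E'
from h import *
from plant import vision
for n in("side","top"):
    d=vision.camera(n);np.savez(n+"8.npz",**d)
    u,v=proj(d,[.6,.06,.05])[0].astype(int)
    cv2.imwrite(f"pics/{n}8.png",cv2.resize(d["img"][max(0,v-80):v+80,max(0,u-100):u+100,::-1],None,fx=3.5,fy=3.5,interpolation=cv2.INTER_CUBIC)); print(n,u,v)
E
```

```text
tcp press [-133.8    1.6] z 207.6
t 8.0 pos [0.4815 0.0386 0.2076] F [ 1.6  -0.41  0.55] w 0.0851 q [ 0.29  0.11 -0.47  1.77  0.06  1.26 -1.59]
tool axes x [ 0.005  0.    -1.   ] y [ 0.176 -0.984  0.001]
row [-3.67  0.07 -5.37] [ 0.01 -0.05 -0.01] dist mm 163
side 294 217
top 256 190
```

View pics/side8.png

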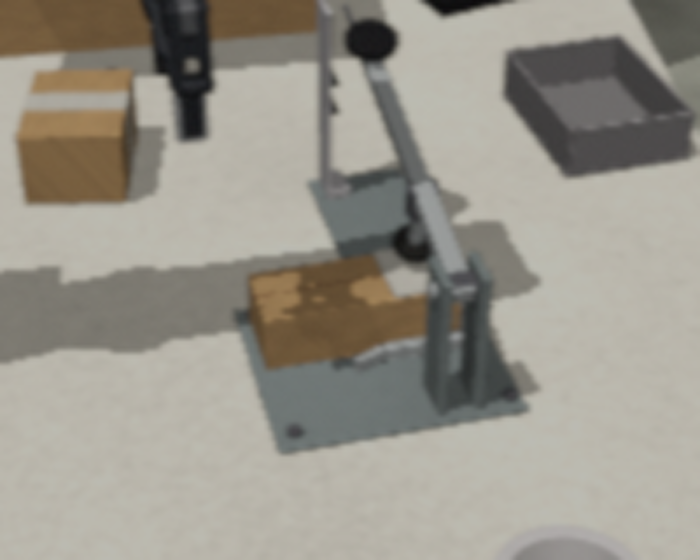

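View pics/top8.png

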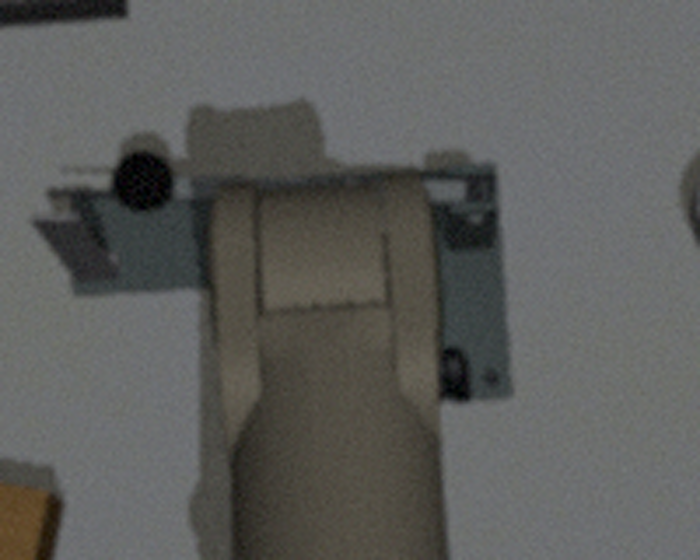

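Run:
```python
from h import *
d=load("side8.npz")
off=[294-100,217-80]
px=np.array([[268,366],[249,279]])/3.5+off-np.array([.35,.35])
print("near rear bottom",topress(plane(d,px[:1],.006)).round(1),"far rear top",topress(plane(d,px[1:],.054)).round(1))
C=cloud(d);L=topress(C);z=C[...,2]*1000
col=(d["img"][...,0].astype(int)-d["img"][...,2]>25)
m=(L[...,0]>-110)&(L[...,0]<20)&(abs(L[...,1])<45)&col
t=m&(z>48)&(z<62)&(abs(L[...,1])<25)
X=np.c_[L[t],z[t]];pl=np.linalg.lstsq(np.c_[X[:,:2],np.ones(len(X))],X[:,2],rcond=None)[0];print("top",pl,t.sum())
f=m&(z>12)&(z<45)&(L[...,1]<-15)&(L[...,0]>-80)
print("side face",np.polyfit(L[f][:,0],L[f][:,1],1),f.sum())
r=m&(z>12)&(z<45)&(abs(L[...,1])<25)&(L[...,0]<-75)
print("rear face x",np.median(L[r][:,0]),r.sum())
# expected pixel positions of home corners
for p in([-90,-30,6],[-90,30,54],[-90,-30,54],[10,30,54],[10,-30,54]):
    print(p,((proj(d,np.r_[fw(*p[:2]),p[2]/1000])[0]-off)*3.5).round(0))
```

```text
near rear bottom [[-85.1 -25.4]] far rear top [[-88.4  20.8]]
top [-3.50386430e-04  3.28312619e-03  5.38154912e+01] 439
side face [ 1.59182381e-02 -2.96525245e+01] 358
rear face x -86.93175799710315 38
[-90, -30, 6] [262. 370.]
[-90, 30, 54] [243. 271.]
[-90, -30, 54] [260. 319.]
[10, 30, 54] [371. 252.]
[10, -30, 54] [393. 298.]
```

```bash
python3 tp.py 35 140 250
```

```text
tcp press [-131.8    1.3] z 212.1
t 8.1 pos [0.4836 0.0387 0.2121] F [ 0.28 -0.79  1.2 ] w 0.0847 q [ 0.29  0.11 -0.47  1.77  0.06  1.27 -1.59]
tool axes x [ 0.014 -0.001 -1.   ] y [ 0.175 -0.985  0.003]
row [-1.44 -5.54 -6.69] [ 0.   -0.13 -0.03] dist mm 220
```

Emit:
step_arm:
  motion:
    - [0,-1.6,0,0,0,-0.1,0]
    - [0,-2,-1.5,-1.5,0,-0.1,0]
    - [0,-2,-2.8,-3,0,-0.1,0]
    - [0,-2,-4.1,-4.7,0,-0.1,0]
    - [0,-2,-5.4,-6.2,0,-0.1,0]

```text
time: 8.6
ee_pos: [0.6091, 0.1944, 0.2567]
tool_rot: [2.125, 0.185, -2.134]
ft_force: [1.3, -0.9, 0.7]
grip_width: 0.0119
```

```bash
python3 tp.py 35 140 205
```

```text
tcp press [ 19.1 132.6] z 256.7
t 8.6 pos [0.6091 0.1944 0.2567] F [ 1.27 -0.95  0.72] w 0.0119 q [-0.    0.46 -0.53  1.26  0.23  1.49 -1.91]
tool axes x [-0.004 -0.002 -1.   ] y [ 0.174 -0.985  0.001]
row [ 2.07 -0.3  -0.65] [-0.01  0.05 -0.01] dist mm 55
```

Emit:
step_arm:
  motion:
    - [0,0,-0.15,-0.3,0,0,0]
    - [0,0,-0.15,-0.3,0,0,0]
    - [0,0.6,-0.15,-0.3,0,0,0]
    - [0,1.2,-0.15,-0.3,0,0,0]
    - [0,1.5,-0.15,-0.3,0,0,0]

```text
time: 9.1
ee_pos: [0.6134, 0.1965, 0.2186]
tool_rot: [2.122, 0.183, -2.136]
ft_force: [-1.4, -1.1, -0.8]
grip_width: -0.0001
```

```bash
python3 tp.py 35 141 185
python3 - <<'E'
from h import *
from plant import vision
for n in("side","top"):
    d=vision.camera(n);np.savez(n+"9.npz",**d)
    u,v=proj(d,[.62,.2,.2])[0].astype(int)
    a,b=max(0,v-80),max(0,u-100)
    cv2.imwrite(f"pics/{n}9.png",cv2.resize(d["img"][a:v+80,b:u+100,::-1],None,fx=3.5,fy=3.5,interpolation=cv2.INTER_CUBIC)); print(n,u,v)
E
```

```text
tcp press [ 23.7 133.9] z 218.6
t 9.1 pos [0.6134 0.1965 0.2186] F [-1.43 -1.07 -0.83] w -0.0001 q [-0.01  0.49 -0.53  1.3   0.24  1.42 -1.92]
tool axes x [-0.006 -0.003 -1.   ] y [ 0.174 -0.985  0.002]
row [ 1.34 -0.29 -0.46] [-0.01  0.06 -0.02] dist mm 36
side 297 141
top 196 161
```

View pics/side9.png

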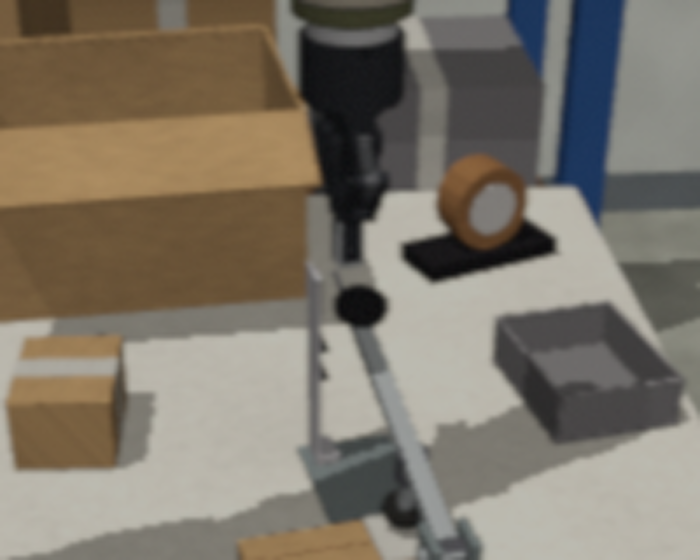

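Closed fingertips at (350,265) stand above the disc at (360,305). I'll centre over it and come down near it.

Emit:
step_arm:
  motion:
    - [0,0,-0.29,-0.46,0,0,0]
    - [0,0.3,-0.29,-0.46,0,0,0]
    - [0,0.7,-0.29,-0.46,0,0,0]
    - [0,0.9,-0.29,-0.46,0,0,0]
    - [0,0.9,-0.29,-0.46,0,0,0]

```text
time: 9.7
ee_pos: [0.6231, 0.2068, 0.1956]
tool_rot: [2.121, 0.186, -2.136]
ft_force: [-0.3, -0.1, -0.0]
grip_width: -0.0
```

```bash
python3 tp.py 35 142 170
```

```text
tcp press [ 35.1 142.4] z 195.6
t 9.7 pos [0.6231 0.2068 0.1956] F [-0.3  -0.12 -0.04] w -0.0 q [-0.03  0.53 -0.52  1.3   0.26  1.39 -1.93]
tool axes x [-0.007 -0.003 -1.   ] y [ 0.175 -0.985  0.001]
row [ 1.03  0.01 -0.  ] [ 0.    0.07 -0.01] dist mm 26
```

Emit:
step_arm:
  motion:
    - [0,0.25,0,0,0,0,0]
    - [0,0.5,0,0,0,0,0]
    - [0,0.75,0,0,0,0,0]
    - [0,1,-0.03,0,0,0,0]
    - [0,1.2,-0.06,0,0,0,0]

```text
time: 10.2
ee_pos: [0.6235, 0.2097, 0.1668]
tool_rot: [2.124, 0.188, -2.134]
ft_force: [-0.4, 1.6, 4.6]
grip_width: -0.0005
```

Emit:
step_arm:
  motion:
    - [0,0.2,0,0,0,0,0]
    - [0,0.4,-0.03,0,0,0,0]
    - [0,0.6,-0.06,0,0,0,0]
    - [0,0.8,-0.1,0,0,0,0]
    - [0,0.8,-0.1,0,0,0,0]

```text
time: 10.7
ee_pos: [0.623, 0.2124, 0.147]
tool_rot: [2.124, 0.189, -2.133]
ft_force: [-1.0, 2.2, 7.7]
grip_width: -0.0002
```

```bash
python3 tp.py 35 148 127
```

```text
tcp press [ 36.  147.9] z 147.0
t 10.7 pos [0.623  0.2124 0.147 ] F [-1.01  2.18  7.66] w -0.0002 q [-0.03  0.56 -0.52  1.36  0.27  1.29 -1.95]
tool axes x [-0.004 -0.    -1.   ] y [ 0.176 -0.984 -0.   ]
row [ 0.8  -0.    0.04] [0.01 0.04 0.  ] dist mm 20
```

Emit:
step_arm:
  motion:
    - [0,0.2,0,0,0,0,0]
    - [0,0.4,0,0,0,0,0]
    - [0,0.55,0,0,0,0,0]
    - [0,0.65,0,0,0,0,0]
    - [0,0.65,0,0,0,0,0]

```text
time: 11.2
ee_pos: [0.6227, 0.2145, 0.1319]
tool_rot: [2.125, 0.193, -2.132]
ft_force: [-1.7, 6.8, 9.8]
grip_width: 0.0001
```

```bash
python3 tp.py 35 148 127
python3 - <<'E'
from h import *
from plant import vision
for n in("side","top"):
    d=vision.camera(n);np.savez(n+"A.npz",**d)
    u,v=proj(d,[.61,.2,.13])[0].astype(int)
    a,b=max(0,v-60),max(0,u-80)
    cv2.imwrite(f"pics/{n}A.png",cv2.resize(d["img"][a:v+60,b:u+80,::-1],None,fx=4.5,fy=4.5,interpolation=cv2.INTER_CUBIC)); print(n,b,a)
E
```

```text
tcp press [ 36. 150.] z 131.9
t 11.2 pos [0.6227 0.2145 0.1319] F [-1.68  6.79  9.83] w 0.0001 q [-0.03  0.57 -0.52  1.38  0.28  1.26 -1.96]
tool axes x [-0.003  0.002 -1.   ] y [ 0.178 -0.984 -0.003]
row [0.2  0.08 0.04] [0.03 0.03 0.03] dist mm 5
side 213 104
top 119 112
```

View pics/sideA.png

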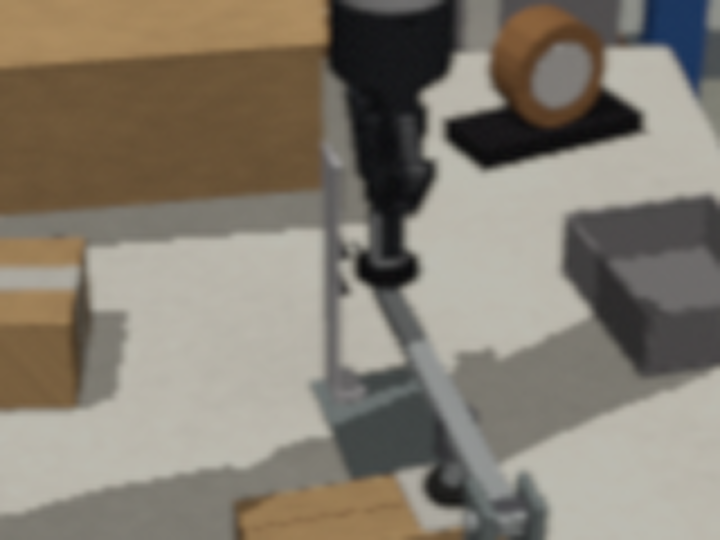

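The foot is on the patch at (450,485) and the pointer, just left of the disc at about (350,265), lies between the ribs at (350,250) and (343,288). A touch further down, then hold.

Emit:
step_arm:
  motion:
    - [0,0.06,-0.05,0,0,0,0]
    - [0,0.14,-0.08,0,0,0,0]
    - [0,0.14,-0.08,0,0,0,0]
    - [0,0.14,-0.08,0,0,0,0]
    - [0,0.14,-0.08,0,0,0,0]

```text
time: 11.8
ee_pos: [0.6226, 0.2149, 0.1285]
tool_rot: [2.125, 0.19, -2.133]
ft_force: [-1.9, 3.6, 9.1]
grip_width: 0.0001
```

```bash
python3 tp.py 35 148 127
python3 - <<'E'
from h import *
from plant import vision
for n in("side","top"):
    d=vision.camera(n);np.savez(n+"B.npz",**d)
    u,v=proj(d,np.r_[fw(30,190),.105])[0].astype(int)
    a,b=max(0,v-35),max(0,u-45)
    cv2.imwrite(f"pics/{n}B.png",cv2.resize(d["img"][a:v+35,b:u+45,::-1],None,fx=8,fy=8,interpolation=cv2.INTER_CUBIC)); print(n,b,a)
    C=cloud(d);L=topress(C);z=C[...,2]*1000
    # bar top points between pivot and disc: y -60..110, x 27..43
    m=(L[...,0]>24)&(L[...,0]<46)&(L[...,1]>-70)&(L[...,1]<118)&(z>95)&(z<170)
    if m.sum()>30:
        c=np.polyfit(L[m][:,1],z[m],1); r=abs(z[m]-np.polyval(c,L[m][:,1]));k=r<4
        c=np.polyfit(L[m][k][:,1],z[m][k],1); print("bar slope",c,m.sum(),k.sum(),"lever",.24-np.arctan(c[0]))
    # carton rear & top
    col=(d["img"][...,0].astype(int)-d["img"][...,2]>25)
    t=(L[...,0]>-85)&(L[...,0]<0)&(abs(L[...,1])<25)&(z>45)&(z<65)&col
    if t.sum()>50:
        X=np.c_[L[t],z[t]];print("carton top",np.linalg.lstsq(np.c_[X[:,:2],np.ones(len(X))],X[:,2],rcond=None)[0],t.sum())
E
```

```text
tcp press [ 36.  150.4] z 128.5
t 11.8 pos [0.6226 0.2149 0.1285] F [-1.85  3.59  9.14] w 0.0001 q [-0.04  0.57 -0.51  1.38  0.28  1.26 -1.96]
tool axes x [-0.003  0.    -1.   ] y [ 0.177 -0.984 -0.001]
row [0.06 0.1  0.04] [0.01 0.03 0.01] dist mm 3
side 247 128
bar slope [8.97435453e-03 1.11629896e+02] 316 264 lever 0.23102588638552254
carton top [6.97184277e-04 4.13966244e-03 5.38911554e+01] 377
top 135 138
bar slope [1.32314264e-02 1.11001171e+02] 442 332 lever 0.22676934568982998
carton top [1.39082644e-03 1.55096757e-02 5.33801216e+01] 608
```

View pics/sideB.png

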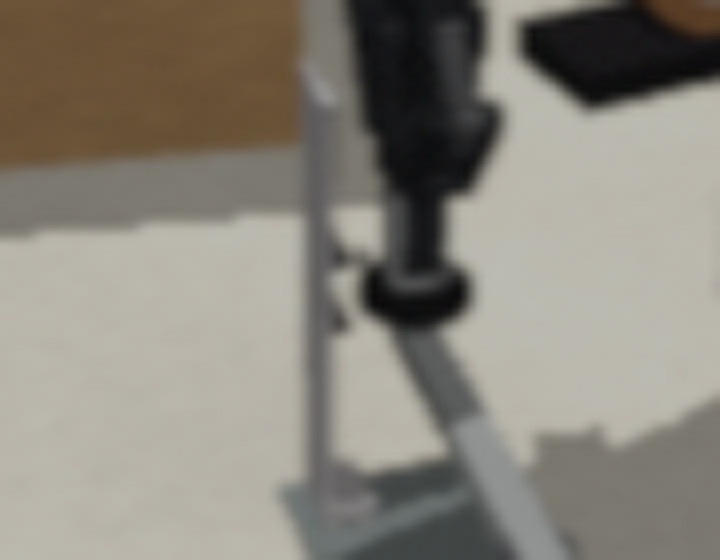

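The bar slope in both views and the TCP height all give a lever angle of about 0.23. Now I'll recheck the carton in the top view and hold.

Emit:
step_arm:
  motion:
    - [0,0,0,0,0,0,0]
    - [0,0,0,0,0,0,0]
    - [0,0,0,0,0,0,0]
    - [0,0,0,0,0,0,0]
    - [0,0,0,0,0,0,0]

```text
time: 12.4
ee_pos: [0.6226, 0.2149, 0.1286]
tool_rot: [2.125, 0.19, -2.133]
ft_force: [-2.1, 3.3, 10.5]
grip_width: 0.0001
```

Run:
```python
from h import *
d=load("topB.npz")
u,v=proj(d,np.r_[fw(0,30),.05])[0].astype(int);a,b=v-70,u-90
im=cv2.resize(d["img"][a:a+140,b:b+180,::-1],None,fx=4,fy=4,interpolation=cv2.INTER_CUBIC)
cv2.imwrite("pics/topC.png",cv2.convertScaleAbs(im,alpha=1.7))
for p in([-90,-30,54],[-90,30,54],[10,-30,54],[10,30,54],[-90,30,6]): print(p,((proj(d,np.r_[fw(*p[:2]),p[2]/1000])[0]-[b,a]+.5)*4).round(0))
```

```text
[-90, -30, 54] [462. 412.]
[-90, 30, 54] [369. 417.]
[10, -30, 54] [453. 262.]
[10, 30, 54] [362. 268.]
[-90, 30, 6] [373. 430.]
```

View pics/topC.png

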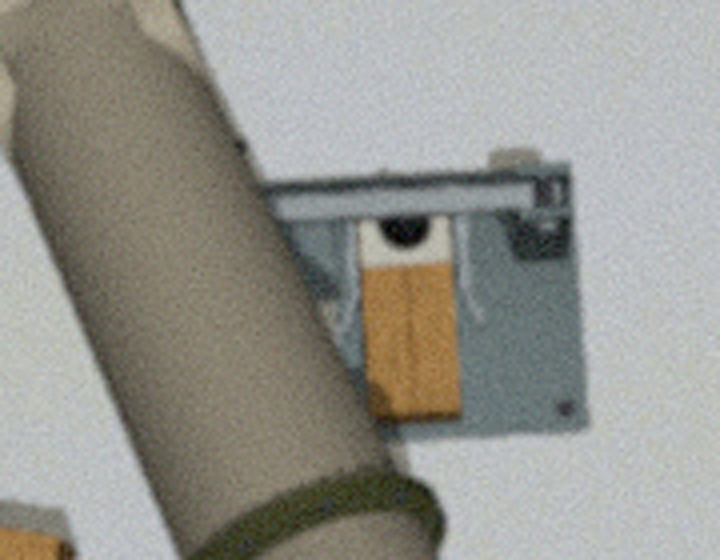

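The top view shows the carton straight between the rails. Its patch edge at (362–455, ~266) and rear corners near (370,418) and (462,413) match the predicted home pixels. Holding.

Emit:
step_arm:
  motion:
    - [0,0,0,0,0,0,0]
    - [0,0,0,0,0,0,0]
    - [0,0,0,0,0,0,0]
    - [0,0,0,0,0,0,0]
    - [0,0,0,0,0,0,0]

```text
time: 12.9
ee_pos: [0.6227, 0.2149, 0.1286]
tool_rot: [2.125, 0.19, -2.132]
ft_force: [-2.3, 3.1, 9.7]
grip_width: 0.0001
```

Emit:
step_arm:
  motion:
    - [0,0,0,0,0,0,0]
    - [0,0,0,0,0,0,0]
    - [0,0,0,0,0,0,0]
    - [0,0,0,0,0,0,0]
    - [0,0,0,0,0,0,0]

```text
time: 13.4
ee_pos: [0.6227, 0.2149, 0.1286]
tool_rot: [2.125, 0.19, -2.132]
ft_force: [-2.9, 3.0, 10.5]
grip_width: -0.0001
```

Emit:
step_arm:
  motion:
    - [0,0,0,0,0,0,0]
    - [0,0,0,0,0,0,0]
    - [0,0,0,0,0,0,0]
    - [0,0,0,0,0,0,0]
    - [0,0,0,0,0,0,0]

```text
time: 13.9
ee_pos: [0.6226, 0.2149, 0.1286]
tool_rot: [2.125, 0.19, -2.132]
ft_force: [-2.2, 2.2, 9.9]
grip_width: 0.0
```

Emit:
step_arm:
  motion:
    - [0,0,0,0,0,0,0]
    - [0,0,0,0,0,0,0]
    - [0,0,0,0,0,0,0]
    - [0,0,0,0,0,0,0]
    - [0,0,0,0,0,0,0]

```text
time: 14.4
ee_pos: [0.6226, 0.2149, 0.1285]
tool_rot: [2.125, 0.19, -2.133]
ft_force: [-2.8, 3.2, 10.5]
grip_width: -0.0001
```

Emit:
step_arm:
  motion:
    - [0,0,0,0,0,0,0]
    - [0,0,0,0,0,0,0]
    - [0,0,0,0,0,0,0]
    - [0,0,0,0,0,0,0]
    - [0,0,0,0,0,0,0]

```text
time: 14.9
ee_pos: [0.6226, 0.2149, 0.1286]
tool_rot: [2.125, 0.19, -2.132]
ft_force: [-1.7, 3.4, 10.9]
grip_width: 0.0002
```

Emit:
step_arm:
  motion:
    - [0,0,0,0,0,0,0]
    - [0,0,0,0,0,0,0]
    - [0,0,0,0,0,0,0]
    - [0,0,0,0,0,0,0]
    - [0,0,0,0,0,0,0]

```text
time: 15.4
ee_pos: [0.6227, 0.2149, 0.1286]
tool_rot: [2.125, 0.19, -2.132]
ft_force: [-1.5, 3.0, 10.7]
grip_width: -0.0
```

Emit:
step_arm:
  motion:
    - [0,0,0,0,0,0,0]
    - [0,0,0,0,0,0,0]
    - [0,0,0,0,0,0,0]
    - [0,0,0,0,0,0,0]
    - [0,0,0,0,0,0,0]

```text
time: 15.9
ee_pos: [0.6226, 0.2149, 0.1286]
tool_rot: [2.125, 0.19, -2.132]
ft_force: [-2.0, 3.0, 10.0]
grip_width: -0.0001
```

Run:
```python
from h import *
from plant import vision,sign_off,readout
for n in("side","top"):
    d=vision.camera(n)
    C=cloud(d);L=topress(C);z=C[...,2]*1000
    m=(L[...,0]>24)&(L[...,0]<46)&(L[...,1]>-70)&(L[...,1]<118)&(z>95)&(z<170)
    c=np.polyfit(L[m][:,1],z[m],1); k=abs(z[m]-np.polyval(c,L[m][:,1]))<4
    c=np.polyfit(L[m][k][:,1],z[m][k],1); print("lever",.24-np.arctan(c[0]))
s=readout.get_state();print(s["time"],s["ee_pos"],s["ft_force"])
```

```text
lever 0.23542296289023573
lever 0.2304701761368882
16.0 [0.62265155 0.21491785 0.12859979] [-1.94684629  2.53971045  9.91225537]
```

```bash
python3 -c "
from plant import sign_off
print(sign_off())"
```

```text
the job is handed in; nothing more can be done
None
```

The carton is home in the guide, and the lever was held with its pointer between the ribs for over 4 s. I handed the job in at about 16 s of the 56 s, with the arm still pressing. `sign_off` gives no verdict, so this rests on my own checks.

- **Carton:** I gripped it about 29 mm behind its middle and slid it in flap end first until it met the back stop with about 12 N.
- **Carton position:** In the top view its patch edge and rear corners match the predicted home position. The side view put it straight and centred, with its top at z ≈ 54 mm, so it lies flat on the plate.
- **Lever:** With closed fingers on the disc, the bar slope in the two cameras gave 0.230 and 0.235 rad. The fingertip height gave about 0.23 rad. The aim was 0.24 in a band of 0.20 to 0.28.
- **Forces:** The vertical push stayed near 10 N with a steady pose. About 3 N of sideways friction at the disc remained. I could see the foot on the patch, but could not measure its force on the carton directly.
- **Disagreement:** The side camera placed the carton's rear 2 to 5 mm further in than nominal. It also read the plate's front edge about 1.7 mm too far in, so I put this mostly down to calibration; the top view and the stop contact both say it is home.
- **Bystanders:** The arm never went near the tape roll, the taped box or the purple carton. I did not measure the tape roll and taped box again at the end.

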